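# Stop the food carrier rocking with a wedge

### The job

The cream food carrier rocks because its foot below the green dot is too short. Press down on the green dot until the carrier rocks, then, without picking the orange wedge up, push it along the table, thin end first, under that foot until it sits snug and the carrier stands level and no longer rocks. Last, press down firmly on the green dot again, for about a second, to prove that it stays still, then move clear; leave the carrier where it stands and the bottle, jar and bowl alone.

Things in the scene. Friction and masses are not known exactly. Their poses are not given: they have to be found in the camera images.
- carrier: Shallow cream lidded food box, 264 x 224 mm (its x, y), 72 mm high, about 3 kg, loose on four round rubber feet (26 mm across, 24 mm tall) at x +-105, y +-85 mm. Origin: centre of its footprint at table level, z up. The foot at x -105, y -85 is short; the other three stand on the table and the box is level. Pushing down with about 5 to 8 N on the green dot rocks it; let go, it rocks back.
- green_dot (a point): Middle of a green dot 34 mm across on top of the carrier's lid, above the short foot: at x -112, y -92, z 72 mm in the carrier's frame. When the carrier rocks, the dot sinks 6 to 15 mm and the carrier tilts 0.045 to 0.11 rad.
- short_foot (a point): Point on the carrier on the short foot's axis, at table level when the carrier is level. The foot (26 mm across) ends 6 to 12 mm above it, which varies and is not told. It stands 27 mm in from the lid's edge on the carrier's -y side, from which the wedge goes in, along the carrier's +y.
- wedge: Orange wedge lying loose, ramp up, 140 x 60 mm (its x, y), 120 g. Origin: centre of its underside, z up; thin end at x +70. The ramp rises from 3 mm there to 21 mm at x -54; behind it is a push block, 16 mm long, 60 wide, 30 high. Slides with about 1 N until the ramp meets the foot; then the force climbs fast (4 to 8 N: snug; 20 N: the carrier is shoved or lifted out of level).
- wedge_tip (a point): Middle of the wedge's thin end, at table level. At the start it points roughly at the short foot, 65 to 120 mm short of its axis, up to 35 mm to the side and up to 0.2 rad askew.
- wedge_back (a point): Middle of the wedge's flat back face, 15 mm above the table; the face is 60 mm wide, 30 mm high and looks along the wedge's -x.
- soy_bottle: Dark bottle with a red cap, 72 mm across, 215 mm tall, standing; origin at the centre of its foot. Leave it alone.
- salt_jar: Glass jar with a blue lid, 66 mm across, 100 mm tall, standing; origin at the centre of its foot. Leave it alone.
- bowl: Steel bowl, 100 mm across, 50 mm tall, standing; origin at the centre of its foot. Leave it alone.
Things that resemble listed ones, but are neither listed nor needed, are in the scene too. Several things have the shape of the wedge; the one meant has the colours described above.

How it is judged:
By the outcome, as a careful person would: the job done as asked, in the order asked, and still so for the second after the job is handed in, with the robot touching nothing.
It also fails if it takes over 72 s, if anything falls off the work surface, if the arm or the gripper's body presses on something with over 40 N, if the wrist force passes 120 N, or if a joint passes its speed limit or range.

### The arm

A 6-joint arm with a two-finger parallel gripper is mounted at the origin on the work surface. World frame = base frame: x ahead of the robot, y to its left, z up, the work surface at z = 0. Lengths are in m, angles in rad, forces in N, time in s.
With the tool pointing down it reaches from about 0.375 to 0.9 m from the base axis. Payload 3.1 kg.
Tool frame: the origin (TCP) lies where the fingers leave the gripper's body, on its centre line; the fingertips stand 73 mm ahead of it and the grasp point (between the pads) lies 54 mm ahead of it; z points along the fingers, y is the line along which they close (so a half turn about z gives the same grasp; the last joint's range is limited). The gripper opens to 85 mm and grips with 20 to 120 N. Pads are 22 mm wide; open, the fingers measure 114 mm over their backs; the gripper's body (76 mm by 85 mm) begins 54 mm behind the grasp point. The pads swing forward as they close: fully open they stand 13 mm farther back than shut.
Start: joints at [-1.31, 0.527, 1.433, -0, 1.181, -0.178], TCP at [0.266, -0.566, 0.304] pointing down, gripper open.
Joint ranges: [-3.08, 3.08], [-0.75, 2.2], [0.22, 2.44], [-1.43, 4.57], [0, 2.65], [-2.85, 2.85]. Speed limits (rad/s): [2.79, 2.79, 3.14, 3.14, 3.14, 3.14].

### API

Orientations are given as a unit quaternion [x, y, z, w].
In Python, from station import manip gives the robot as it stands.
- The arm moves only by the shell command python3 -m crank 'ROWS' [FORCE]. ROWS is JSON, a list of rows, each an object with "dp": the shift along the tool's x, y, z normalised to -1 to 1, where 1 is 50 cm, a list of three; "delta_rot": the turn, a rotation vector about the tool's x, y, z normalised to -1 to 1, where 1 is 2 pi rad, a list of three; "fingers": the opening, from -1 (shut) to 1 (fully open). A call has 1 to 12 rows; each row shifts and turns the commanded pose from where the row before left it, along the tool's axes as they then stand; what a row does not reach is not made up. A row lasts 1/12 s, in which the tool goes at most 41.7 mm and 7.16 degrees, less where a joint would pass 70% of its speed; a pose out of reach is approached as far as the arm can. A call with a number of a shift or a turn outside -1 to 1 is refused whole. A call with a gripper value outside its range is refused whole. The fingers move at their own pace and stop on an object; FORCE is the grip in N (left out, the last holds). Time passes only in rows, so rows that do not move let the fingers close. It gives the time, the measured TCP pose, the force, the opening and the grip force at its end, in the units of the state.
- manip.sense(): the state, without advancing time (a new reading comes with each control period).
- manip.snapshot(name): name is "scene" or "top" or "wrist"; returns (picture, depth): 400x640x3 uint8, red, green, blue; 400x640 float32, m along the optical axis (not along the pixel's ray), 0 where there is no reading.
- manip.camera_model(name): a dict with "fx", "fy", "cx", "cy" (pixels), "k1" (the pictures are not rectified: a ray, as slopes to the right and down, at radius r is drawn at 1 + k1 r^2 times it, then the intrinsics apply), "origin" and "attitude" of the camera in the world. Camera axes: x right, y up, looking along -z (the intrinsics and any distortion apply to the point x, -y, -z); pixel columns grow to the right and rows downward; lengths in m; the calibration is good to about 2 mm. A picture is of the moment at which its call begins: read the wrist's pose just before it. camera_model takes no time and is no camera call; for the wrist camera it gives the pose at the moment of the call.
- manip.sign_off(): hands the job in; it is judged then, once.
The state is a dict: "t": time; "q": joint angles; "qd": joint speeds; "tau": joint torques, N m; "tcp_pos": TCP position; "tool_rot": TCP orientation; "force": force on the tool from outside, world axes, zero at the start; "ft_torque": the same for the moment, N m; "finger_gap": opening from 0.0 (shut) to 1.0 (fully open); "gripper_force": force on a finger pad.
Only numpy, scipy, OpenCV 4.12 (cv2) and the standard library are available. Lean on these libraries where they do the work, as an engineer would, in place of code of your own. Each camera call takes 0.05 s, during which the arm holds its last target. There are 200 camera calls.

## Working session

There is one attempt and no reset: what is moved stays moved. The work goes in short steps, Python scripts to look and compute and a shell command to move; the robot and the scene stay as the last step left them, time stands still between calls to the robot, and variables do not carry over. Pictures are saved under pics/ and viewed, at most 10 in all, crops included, and the job is handed in when it is done.

```bash
ls; mkdir -p pics
cat > h.py <<'E'
import numpy as np,cv2
from station import manip
from scipy.spatial.transform import Rotation as R
def snap(n,f):
    p,d=manip.snapshot(n); cv2.imwrite(f'pics/{f}.png',p[:,:,::-1]); np.save(f'pics/{f}.npy',d); 
    import pickle; m=manip.camera_model(n); pickle.dump(m,open(f'pics/{f}.pkl','wb')); return p,d,m
def load(f):
    import pickle; return cv2.imread(f'pics/{f}.png')[:,:,::-1],np.load(f'pics/{f}.npy'),pickle.load(open(f'pics/{f}.pkl','rb'))
def rot(m):
    a=np.array(m['attitude']); return a if a.shape==(3,3) else R.from_quat(a).as_matrix()
def ray(m,u,v):
    K=np.array([[m['fx'],0,m['cx']],[0,m['fy'],m['cy']],[0,0,1.]])
    s=cv2.undistortPoints(np.array([[[u,v]]],float),K,np.array([m['k1'],0,0,0.]))[0,0]
    return rot(m)@np.array([s[0],-s[1],-1.])
def pz(m,u,v,z):
    o=np.array(m['origin']); r=ray(m,u,v); return o+r*(z-o[2])/r[2]
def pd(m,d,u,v):
    return np.array(m['origin'])+ray(m,u,v)*d[int(round(v)),int(round(u))]
E
python3 - <<'E'
from h import *
for n in ('scene','top'):
    p,d,m=snap(n,n+'0'); print(m)
s=manip.sense(); print(s)
E
```

```text
pics
{'fx': 441.3145704101551, 'fy': 441.3145704101551, 'cx': 321.63922714498506, 'cy': 202.32832120884095, 'k1': -0.09090662678012192, 'origin': array([ 1.02216292, -0.877273  ,  0.85816786]), 'attitude': array([0.420669  , 0.11635953, 0.23322226, 0.86896803])}
{'fx': 426.6784792732285, 'fy': 426.6784792732285, 'cx': 328.3942660705463, 'cy': 193.22076206997565, 'k1': 0.026697656705303364, 'origin': array([ 0.41998551, -0.03293607,  1.63355041]), 'attitude': array([ 0.02859756, -0.01237247, -0.6964046 ,  0.71697262])}
{'t': 0.1, 'q': array([-1.31047519e+00,  5.28381888e-01,  1.43376511e+00,  4.75365721e-06,
        1.18140208e+00, -1.78504224e-01]), 'qd': array([-0.00083394, -0.0008005 , -0.00343182, -0.00024391,  0.00149869,
       -0.00020209]), 'tau': array([ 6.44719894e-04, -4.43303025e+01, -1.78587610e+01, -1.69499845e-04,
        3.87879860e-03, -4.23004010e-06]), 'tcp_pos': array([ 0.26544251, -0.56528058,  0.30302888]), 'tool_rot': array([ 9.76025181e-01,  2.17655435e-01, -3.78097904e-05, -9.77483074e-04]), 'force': array([ 0.3484708 , -0.37620522, -0.28212711]), 'ft_torque': array([0.00070247, 0.02855232, 0.0017262 ]), 'gripper_force': 0.0, 'finger_gap': 1.001386271650261}
```

View pics/top0.png

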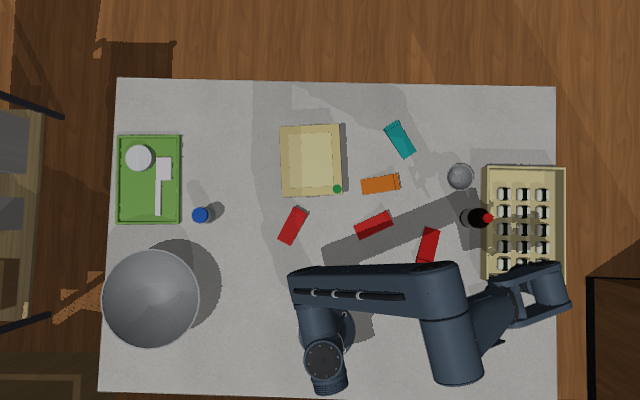

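View pics/scene0.png

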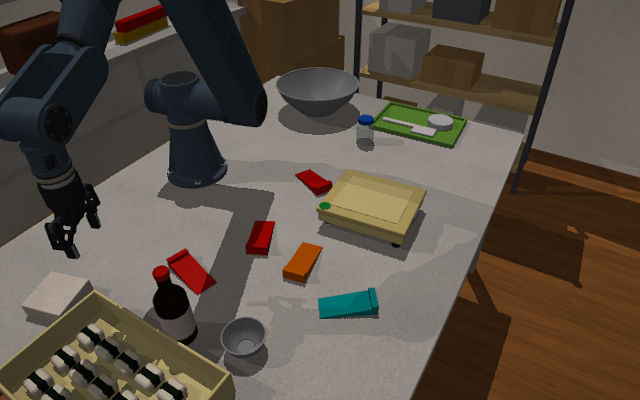

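The orange wedge is at (381,184) in top. The look-alikes are red at (293,225), (374,224) and (428,245), and teal at (400,139). Only the (381,184) one is orange and near the short foot. The green dot is at (337,189). I'll confirm with an enlarged crop.

Run:
```python
from h import *
p,d,m=load('top0')
c=cv2.resize(p[110:210,270:420],None,fx=5.3333,fy=5.3333,interpolation=cv2.INTER_CUBIC)
cv2.imwrite('pics/crop1.png',c[:,:,::-1])
```

```text
(no output)
```

View pics/crop1.png

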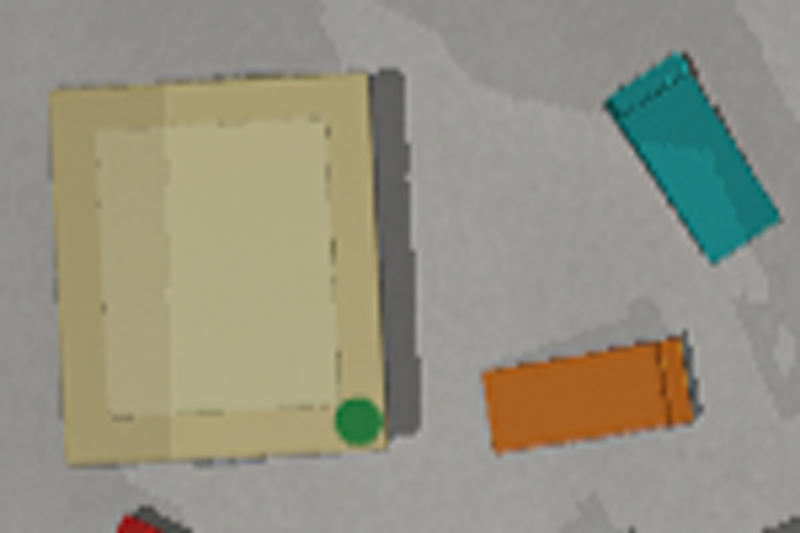

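The crop shows the cream lid with corners (52,90), (367,73), (386,449), (68,465), and the green dot at (358,421). The orange wedge has its thin end on the left, (483,372)-(496,454), and its push block on the right, (684,339)-(694,422).

Run:
```python
from h import *
p,d,m=load('top0')
f=lambda u,v,z: pz(m,270+(u+.5)/5.3333-.5,110+(v+.5)/5.3333-.5,z)
L=[f(52,90,.072),f(367,73,.072),f(386,449,.072),f(68,465,.072)]  # +x+y, +x-y, -x-y, -x+y
for a in L: print(a)
L=np.array(L); c=L.mean(0); ax=(L[0]+L[1]-L[2]-L[3]); th=np.arctan2(ax[1],ax[0])
print('carrier',c,th, 'sizes',np.linalg.norm(L[0]-L[1]),np.linalg.norm(L[0]-L[3]))
C=R.from_euler('z',th).as_matrix()
print('dot pred',c+C@[-.112,-.092,0],'dot meas',f(358,421,.072))
print('foot',c+C@[-.105,-.085,0])
W=np.array([f(483,372,.003),f(496,454,.003),f(684,339,.03),f(694,422,.03)])
t=W[:2].mean(0);b=W[2:].mean(0);dd=t-b; print('tip',t,'back',b,np.linalg.norm(dd[:2]),'yaw',np.arctan2(dd[1],dd[0]), 'y axis of carrier',th+np.pi/2)
# colour/dept checks
for u,v in((300,160),(337,189)): print(pd(m,d,u,v))
print('wedge depth top', pd(m,d,381,184), pd(m,d,397,182))
s=manip.sense();print(R.from_quat(s['tool_rot']).as_matrix())
for n,(u,v) in dict(red=(374,224),bowl=(460,175),bot=(485,217)).items(): print(n,pd(m,d,u,v))
```

```text
[0.75261201 0.19340676 0.072     ]
[ 0.77005297 -0.02504988  0.072     ]
[ 0.50942008 -0.04552929  0.072     ]
[0.49215379 0.17297628 0.072     ]
carrier [0.63105971 0.07395097 0.072     ] 0.07834742645033237 sizes 0.21915174823367384 0.26125827968602006
dot pred [ 0.52660387 -0.02653275  0.072     ] dot meas [ 0.52815077 -0.02575357  0.072     ]
foot [ 0.53303453 -0.01900636  0.072     ]
tip [ 0.5413684  -0.11951528  0.003     ] back [ 0.56622398 -0.25764293  0.03      ] 0.140346167419682 yaw 1.7488374128261424 y axis of carrier 1.6491437532452289
[0.62888231 0.11200845 0.07850701]
[ 0.52628962 -0.02684183  0.07448777]
wedge depth top [ 0.55424308 -0.1930966   0.01272098] [ 0.56232784 -0.25156572  0.02638668]
[[ 9.05252221e-01  4.24874296e-01 -4.99315621e-04]
 [ 4.24874444e-01 -9.05250313e-01  1.89163718e-03]
 [ 3.51702391e-04 -1.92455520e-03 -9.99998086e-01]]
red [ 0.40188153 -0.17034371  0.01025314]
bowl [ 0.59727665 -0.49140865  0.00652311]
bot [ 0.43828746 -0.51488214  0.21632762]
```

```bash
python3 -m crank '[{"dp":[0,0,0],"delta_rot":[0,0,-0.0175],"fingers":-1},{"dp":[0,0,0],"delta_rot":[0,0,-0.0175],"fingers":-1},{"dp":[0,0,0],"delta_rot":[0,0,-0.0175],"fingers":-1},{"dp":[0,0,0],"delta_rot":[0,0,-0.0175],"fingers":-1},{"dp":[0,0,0],"delta_rot":[0,0,-0.0175],"fingers":-1},{"dp":[0,0,0],"delta_rot":[0,0,-0.0175],"fingers":-1},{"dp":[0,0,0],"delta_rot":[0,0,-0.0175],"fingers":-1},{"dp":[0,0,0],"delta_rot":[0,0,-0.0175],"fingers":-1},{"dp":[0,0,0],"delta_rot":[0,0,-0.0175],"fingers":-1},{"dp":[0,0,0],"delta_rot":[0,0,-0.0175],"fingers":-1},{"dp":[0,0,0],"delta_rot":[0,0,-0.0175],"fingers":-1},{"dp":[0,0,0],"delta_rot":[0,0,0],"fingers":-1}]' 40
cat >> h.py <<'E'
def go(x,y,z):
    "offset to TCP target in tool axes, dp units"
    s=manip.sense(); M=R.from_quat(s['tool_rot']).as_matrix()
    print('yaw',np.arctan2(M[1,0],M[0,0]),'tcp',s['tcp_pos'].round(4),'t',s['t'],'dp',((M.T@(np.array([x,y,z])-s['tcp_pos']))/.5).round(4))
E
python3 -c "
from h import *
go(.527,-.026,.22)"
```

```text
t: 1.1
tcp_pos: [0.2655, -0.5654, 0.3034]
tool_rot: [0.679, 0.735, 0.0, -0.001]
force: [0.0, -0.3, 0.9]
finger_gap: -0.004
gripper_force: 0.0
yaw 1.6501195236082449 tcp [ 0.2655 -0.5654  0.3034] t 1.1 dp [1.0338 0.6069 0.1678]
```

```bash
python3 -m crank '[{"dp":[0.05,0.03,0],"delta_rot":[0,0,0],"fingers":-1},{"dp":[0.05,0.03,0],"delta_rot":[0,0,0],"fingers":-1},{"dp":[0.05,0.03,0],"delta_rot":[0,0,0],"fingers":-1},{"dp":[0.05,0.03,0],"delta_rot":[0,0,0],"fingers":-1},{"dp":[0.05,0.03,0],"delta_rot":[0,0,0],"fingers":-1},{"dp":[0.05,0.03,0],"delta_rot":[0,0,0],"fingers":-1},{"dp":[0.05,0.03,0],"delta_rot":[0,0,0],"fingers":-1},{"dp":[0.05,0.03,0],"delta_rot":[0,0,0],"fingers":-1},{"dp":[0.05,0.03,0],"delta_rot":[0,0,0],"fingers":-1},{"dp":[0.05,0.03,0],"delta_rot":[0,0,0],"fingers":-1},{"dp":[0.05,0.03,0],"delta_rot":[0,0,0],"fingers":-1},{"dp":[0.05,0.03,0],"delta_rot":[0,0,0],"fingers":-1}]'
python3 -m crank '[{"dp":[0.05,0.03,0.02],"delta_rot":[0,0,0],"fingers":-1},{"dp":[0.05,0.03,0.02],"delta_rot":[0,0,0],"fingers":-1},{"dp":[0.05,0.03,0.02],"delta_rot":[0,0,0],"fingers":-1},{"dp":[0.05,0.03,0.02],"delta_rot":[0,0,0],"fingers":-1},{"dp":[0.05,0.03,0.02],"delta_rot":[0,0,0],"fingers":-1},{"dp":[0.05,0.03,0.02],"delta_rot":[0,0,0],"fingers":-1},{"dp":[0.05,0.03,0.02],"delta_rot":[0,0,0],"fingers":-1},{"dp":[0.05,0.03,0.02],"delta_rot":[0,0,0],"fingers":-1},{"dp":[0,0,0],"delta_rot":[0,0,0],"fingers":-1},{"dp":[0,0,0],"delta_rot":[0,0,0],"fingers":-1}]'
python3 -c "
from h import *
go(.527,-.026,.16)"
```

```text
t: 2.1
tcp_pos: [0.4221, -0.2513, 0.3038]
tool_rot: [0.68, 0.733, 0.0, -0.0]
force: [-0.1, -0.7, -0.2]
finger_gap: -0.001
gripper_force: 0.0
t: 2.93
tcp_pos: [0.5258, -0.0427, 0.2231]
tool_rot: [0.679, 0.734, -0.001, -0.001]
force: [-0.3, -0.0, -0.0]
finger_gap: -0.001
gripper_force: 0.0
yaw 1.6494568448705458 tcp [ 0.5258 -0.0427  0.2231] t 2.9333 dp [0.033  0.0052 0.1263]
```

```bash
python3 -m crank '[{"dp":[0.0165,0.0025,0.03],"delta_rot":[0,0,0],"fingers":-1},{"dp":[0.0165,0.0025,0.03],"delta_rot":[0,0,0],"fingers":-1},{"dp":[0,0,0.03],"delta_rot":[0,0,0],"fingers":-1},{"dp":[0,0,0.03],"delta_rot":[0,0,0],"fingers":-1},{"dp":[0,0,0.02],"delta_rot":[0,0,0],"fingers":-1},{"dp":[0,0,0],"delta_rot":[0,0,0],"fingers":-1},{"dp":[0,0,0],"delta_rot":[0,0,0],"fingers":-1}]'
python3 -m crank '[{"dp":[0,0,0.003],"delta_rot":[0,0,0],"fingers":-1},{"dp":[0,0,0.003],"delta_rot":[0,0,0],"fingers":-1},{"dp":[0,0,0.003],"delta_rot":[0,0,0],"fingers":-1},{"dp":[0,0,0.003],"delta_rot":[0,0,0],"fingers":-1},{"dp":[0,0,0.003],"delta_rot":[0,0,0],"fingers":-1}]'
python3 -c "
from h import *
go(.527,-.026,.145);print(manip.sense()['force']); snap('scene','s_pre')"
```

```text
t: 3.52
tcp_pos: [0.5269, -0.0282, 0.1539]
tool_rot: [0.68, 0.733, -0.0, -0.0]
force: [-0.8, 0.1, 0.2]
finger_gap: -0.001
gripper_force: 0.0
t: 3.93
tcp_pos: [0.5273, -0.0274, 0.1467]
tool_rot: [0.679, 0.734, 0.0, 0.0]
force: [-0.0, -0.6, 0.9]
finger_gap: -0.001
gripper_force: 0.0
yaw 1.6483289298885049 tcp [ 0.5273 -0.0274  0.1467] t 3.9333 dp [ 0.0028 -0.0004  0.0033]
[-0.00707413 -0.60273538  0.85382776]
```

```bash
python3 -m crank '[{"dp":[0,0,0.003],"delta_rot":[0,0,0],"fingers":-1},{"dp":[0,0,0.003],"delta_rot":[0,0,0],"fingers":-1},{"dp":[0,0,0.003],"delta_rot":[0,0,0],"fingers":-1}]'
python3 -m crank '[{"dp":[0,0,0.003],"delta_rot":[0,0,0],"fingers":-1},{"dp":[0,0,0.003],"delta_rot":[0,0,0],"fingers":-1},{"dp":[0,0,0],"delta_rot":[0,0,0],"fingers":-1}]'
```

```text
t: 4.23
tcp_pos: [0.527, -0.0277, 0.1421]
tool_rot: [0.679, 0.734, -0.0, 0.0]
force: [-1.1, -2.3, 4.7]
finger_gap: 0.003
gripper_force: 2.3
t: 4.48
tcp_pos: [0.5271, -0.0276, 0.1388]
tool_rot: [0.679, 0.734, -0.0, -0.0]
force: [-1.5, -2.5, 4.5]
finger_gap: 0.001
gripper_force: 2.3
```

```bash
python3 -m crank '[{"dp":[0,0,0.003],"delta_rot":[0,0,0],"fingers":-1},{"dp":[0,0,0.003],"delta_rot":[0,0,0],"fingers":-1},{"dp":[0,0,0],"delta_rot":[0,0,0],"fingers":-1}]'
python3 -m crank '[{"dp":[0,0,0.003],"delta_rot":[0,0,0],"fingers":-1},{"dp":[0,0,0.003],"delta_rot":[0,0,0],"fingers":-1},{"dp":[0,0,0],"delta_rot":[0,0,0],"fingers":-1}]'
python3 -c "
from h import *
snap('scene','s_press')"
```

```text
t: 4.73
tcp_pos: [0.5271, -0.0275, 0.1357]
tool_rot: [0.679, 0.734, -0.0, -0.0]
force: [-2.2, -2.3, 2.7]
finger_gap: -0.0
gripper_force: 2.2
t: 4.98
tcp_pos: [0.5271, -0.0275, 0.1333]
tool_rot: [0.679, 0.734, -0.0, 0.0]
force: [-3.3, -3.4, 9.1]
finger_gap: 0.003
gripper_force: 4.4
```

Force fell to 2.7 N while the tip sank, then climbed to 9 N at about 11 mm of sink, so it rocked and bottomed out. Next I lift off, letting it rock back, and go behind the wedge.

```bash
python3 -m crank '[{"dp":[0,0,-0.006],"delta_rot":[0,0,0],"fingers":-1},{"dp":[0,0,-0.006],"delta_rot":[0,0,0],"fingers":-1},{"dp":[0,0,-0.006],"delta_rot":[0,0,0],"fingers":-1},{"dp":[0,0,-0.006],"delta_rot":[0,0,0],"fingers":-1},{"dp":[0,0,-0.006],"delta_rot":[0,0,0],"fingers":-1},{"dp":[0,0,-0.04],"delta_rot":[0,0,0],"fingers":-1},{"dp":[0,0,-0.05],"delta_rot":[0,0,0],"fingers":-1},{"dp":[0,0,-0.05],"delta_rot":[0,0,0],"fingers":-1},{"dp":[0,0,0],"delta_rot":[0,0,-0.008],"fingers":-0.3},{"dp":[0,0,0],"delta_rot":[0,0,-0.008],"fingers":-0.3},{"dp":[0,0,0],"delta_rot":[0,0,0],"fingers":-0.3},{"dp":[0,0,0],"delta_rot":[0,0,0],"fingers":-0.3}]'
python3 -c "
from h import *
snap('scene','s_post')
a=load('s_pre');b=load('s_press');c=load('s_post')
# dot pixel ~ (325,206), far/near lid spots
for u,v in((350,215),(335,212),(400,190)): print([pd(q[2],q[1],u,v)[2].round(4) for q in (a,b,c)])
go(.5706,-.283,.13)"
```

```text
t: 6.03
tcp_pos: [0.5268, -0.0273, 0.2178]
tool_rot: [0.642, 0.767, -0.0, -0.0]
force: [-0.5, 0.7, 0.3]
finger_gap: 0.352
gripper_force: 0.0
[np.float64(0.0739), np.float64(0.0614), np.float64(0.0719)]
[np.float64(0.0728), np.float64(0.0586), np.float64(0.0719)]
[np.float64(0.0712), np.float64(0.0807), np.float64(0.0719)]
yaw 1.7477619105253703 tcp [ 0.5267 -0.0273  0.2176] t 6.0833 dp [-0.519  -0.0035  0.1749]
```

```bash
python3 -m crank '[{"dp":[-0.052,0,0],"delta_rot":[0,0,0],"fingers":-0.3},{"dp":[-0.052,0,0],"delta_rot":[0,0,0],"fingers":-0.3},{"dp":[-0.052,0,0],"delta_rot":[0,0,0],"fingers":-0.3},{"dp":[-0.052,0,0],"delta_rot":[0,0,0],"fingers":-0.3},{"dp":[-0.052,0,0],"delta_rot":[0,0,0],"fingers":-0.3},{"dp":[-0.052,0,0],"delta_rot":[0,0,0],"fingers":-0.3},{"dp":[-0.052,0,0],"delta_rot":[0,0,0],"fingers":-0.3},{"dp":[-0.052,0,0],"delta_rot":[0,0,0],"fingers":-0.3},{"dp":[-0.052,0,0],"delta_rot":[0,0,0],"fingers":-0.3},{"dp":[-0.052,0,0],"delta_rot":[0,0,0],"fingers":-0.3},{"dp":[0,0,0],"delta_rot":[0,0,0],"fingers":-0.3},{"dp":[0,0,0],"delta_rot":[0,0,0],"fingers":-0.3}]'
python3 - <<'E'
from h import *
snap('wrist','w0')
go(.5706,-.283,.084)
E
```

```text
t: 7.08
tcp_pos: [0.5729, -0.2846, 0.217]
tool_rot: [0.643, 0.766, 0.0, -0.001]
force: [-0.1, 1.0, 0.0]
finger_gap: 0.353
gripper_force: 0.0
yaw 1.747143280537231 tcp [ 0.5725 -0.2832  0.217 ] t 7.1333 dp [ 0.0005 -0.0034  0.2659]
```

View pics/w0.png

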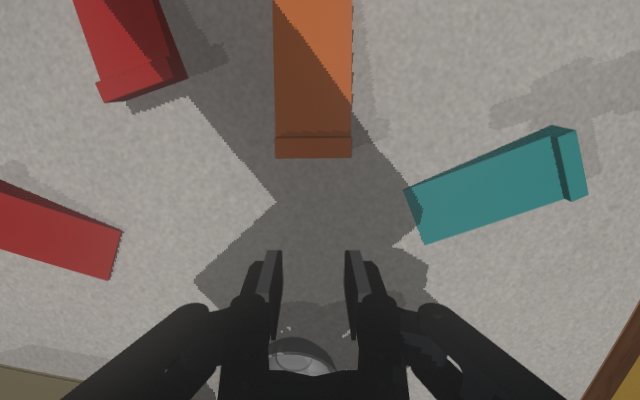

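The wrist view shows the orange wedge straight ahead, its back top edge at row 157 (cols 275–352), centred between the fingers and nothing below them. I descend.

```bash
python3 - <<'E'
from h import *
p,d,m=load('w0'); a,b=pz(m,275,157,.03),pz(m,352,157,.03); print(a,b,(a+b)/2,np.arctan2(*(b-a)[[1,0]])+np.pi/2)
E
python3 -m crank '[{"dp":[0,-0.003,0.04],"delta_rot":[0,0,0],"fingers":-0.3},{"dp":[0,0,0.04],"delta_rot":[0,0,0],"fingers":-0.3},{"dp":[0,0,0.04],"delta_rot":[0,0,0],"fingers":-0.3},{"dp":[0,0,0.04],"delta_rot":[0,0,0],"fingers":-0.3},{"dp":[0,0,0.04],"delta_rot":[0,0,0],"fingers":-0.3},{"dp":[0,0,0.03],"delta_rot":[0,0,0],"fingers":-0.3},{"dp":[0,0,0.02],"delta_rot":[0,0,0],"fingers":-0.3},{"dp":[0,0,0.015],"delta_rot":[0,0,0],"fingers":-0.3},{"dp":[0,0,0],"delta_rot":[0,0,0],"fingers":-0.3},{"dp":[0,0,0],"delta_rot":[0,0,0],"fingers":-0.3}]'
```

```text
[ 0.53818598 -0.26005984  0.03      ] [ 0.59762329 -0.2494456   0.03      ] [ 0.56790464 -0.25475272  0.03      ] 1.7475122722255918
t: 7.97
tcp_pos: [0.5718, -0.2831, 0.0855]
tool_rot: [0.641, 0.767, 0.0, -0.0]
force: [0.7, -1.0, -0.1]
finger_gap: 0.349
gripper_force: 0.0
```

```bash
python3 -m crank '[{"dp":[0.01,0,0],"delta_rot":[0,0,0],"fingers":-0.3},{"dp":[0.01,0,0],"delta_rot":[0,0,0],"fingers":-0.3},{"dp":[0.008,0,0],"delta_rot":[0,0,0],"fingers":-0.3},{"dp":[0.008,0,0],"delta_rot":[0,0,0],"fingers":-0.3},{"dp":[0.01,0,0],"delta_rot":[0,0,0],"fingers":-0.3},{"dp":[0.012,0,0],"delta_rot":[0,0,0],"fingers":-0.3},{"dp":[0.012,0,0],"delta_rot":[0,0,0],"fingers":-0.3},{"dp":[0.012,0,0],"delta_rot":[0,0,0],"fingers":-0.3},{"dp":[0.012,0,0],"delta_rot":[0,0,0],"fingers":-0.3},{"dp":[0.012,0,0],"delta_rot":[0,0,0],"fingers":-0.3},{"dp":[0.012,0,0],"delta_rot":[0,0,0],"fingers":-0.3},{"dp":[0.012,0,0],"delta_rot":[0,0,0],"fingers":-0.3}]'
python3 -m crank '[{"dp":[0.012,0,0],"delta_rot":[0,0,0],"fingers":-0.3},{"dp":[0.012,0,0],"delta_rot":[0,0,0],"fingers":-0.3},{"dp":[0.008,0,0],"delta_rot":[0,0,0],"fingers":-0.3},{"dp":[0,0,0],"delta_rot":[0,0,0],"fingers":-0.3}]'
python3 - <<'E'
from h import *
snap('wrist','w1'); print(manip.sense())
E
```

```text
t: 8.97
tcp_pos: [0.5601, -0.2189, 0.0854]
tool_rot: [0.641, 0.767, -0.0, -0.0]
force: [0.4, -0.3, 0.8]
finger_gap: 0.354
gripper_force: 0.5
t: 9.3
tcp_pos: [0.5568, -0.2025, 0.0852]
tool_rot: [0.641, 0.767, 0.0, -0.001]
force: [-0.1, 0.2, 0.5]
finger_gap: 0.351
gripper_force: 0.0
{'t': 9.35, 'q': array([-5.37885218e-01,  7.99322659e-01,  1.65285647e+00,  2.53803026e-04,
        6.90750052e-01, -7.16693987e-01]), 'qd': array([-0.00931884,  0.00194824, -0.01139753, -0.00151192, -0.00094457,
       -0.00307221]), 'tau': array([ 2.26463936e-01, -4.66779685e+01, -8.89869511e+00,  1.25857690e-02,
        9.94828617e-03,  1.23615994e-02]), 'tcp_pos': array([ 0.55699713, -0.20298822,  0.08522885]), 'tool_rot': array([ 6.41223354e-01,  7.67353997e-01, -2.54407883e-05, -6.72648874e-04]), 'force': array([ 0.24662041, -0.22508145,  0.70546741]), 'ft_torque': array([0.00499746, 0.03390669, 0.0005434 ]), 'gripper_force': 0.0, 'finger_gap': 0.34991482736834467}
```

View pics/w1.png

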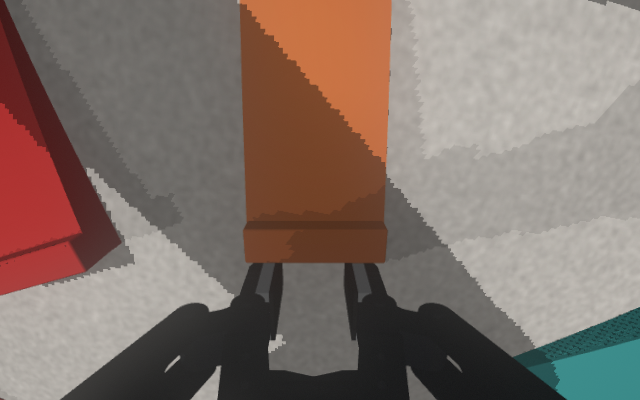

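```bash
python3 -m crank '[{"dp":[0.007,-0.0027,0],"delta_rot":[0,0,0.0026],"fingers":-0.3},{"dp":[0.007,-0.0027,0],"delta_rot":[0,0,0.0026],"fingers":-0.3},{"dp":[0.007,-0.0027,0],"delta_rot":[0,0,0.0026],"fingers":-0.3},{"dp":[0.007,-0.0027,0],"delta_rot":[0,0,0.0026],"fingers":-0.3},{"dp":[0.007,-0.0027,0],"delta_rot":[0,0,0.0026],"fingers":-0.3},{"dp":[0.007,-0.0027,0],"delta_rot":[0,0,0.0026],"fingers":-0.3},{"dp":[0.007,0,0],"delta_rot":[0,0,0],"fingers":-0.3},{"dp":[0.007,0,0],"delta_rot":[0,0,0],"fingers":-0.3},{"dp":[0,0,0],"delta_rot":[0,0,0],"fingers":-0.3}]'
python3 - <<'E'
from h import *
snap('top','t1');snap('scene','s1'); p,d,m=snap('wrist','w2'); go(.533,-.019,.085)
p,d,m=load('t1')
c=cv2.resize(p[110:210,270:420],None,fx=5.3333,fy=5.3333,interpolation=cv2.INTER_CUBIC)
p2=load('w2')[0]
q=load('s1')[0]; c2=cv2.resize(q[150:300,220:440],None,fx=2.6,fy=2.6)
o=np.zeros((600,800,3),np.uint8); o[:210,:400]=cv2.resize(c[100:520,:],(400,210)); o[:210,400:736]=cv2.resize(p2,(336,210)); o[210:600,:572]=c2
cv2.imwrite('pics/mix.png',o[:,:,::-1])
E
```

```text
t: 10.1
tcp_pos: [0.5457, -0.1763, 0.0854]
tool_rot: [0.678, 0.735, 0.0, -0.0]
force: [-0.1, 0.1, 0.4]
finger_gap: 0.352
gripper_force: 0.0
yaw 1.651049776219908 tcp [ 0.546  -0.177   0.0854] t 10.25 dp [ 0.3171 -0.0006  0.0008]
```

View pics/mix.png

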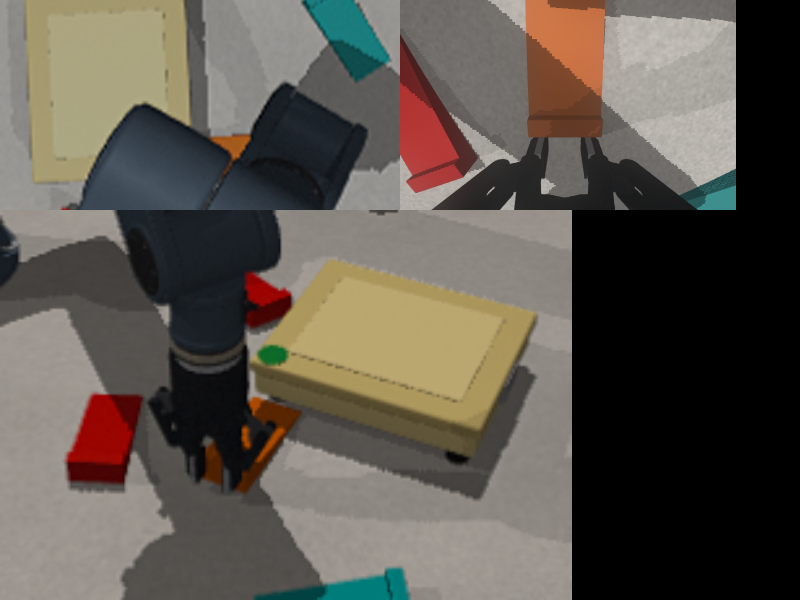

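The mix shows the wedge straight ahead of the fingers, its tip just under the lid edge below the green dot (~(272,355) in the lower panel), and the carrier unmoved. I push on gently.

```bash
python3 -m crank '[{"dp":[0.005,0,0],"delta_rot":[0,0,0],"fingers":-0.3},{"dp":[0.005,0,0],"delta_rot":[0,0,0],"fingers":-0.3},{"dp":[0.005,0,0],"delta_rot":[0,0,0],"fingers":-0.3},{"dp":[0.005,0,0],"delta_rot":[0,0,0],"fingers":-0.3}]'
python3 -m crank '[{"dp":[0.005,0,0],"delta_rot":[0,0,0],"fingers":-0.3},{"dp":[0.005,0,0],"delta_rot":[0,0,0],"fingers":-0.3},{"dp":[0.005,0,0],"delta_rot":[0,0,0],"fingers":-0.3},{"dp":[0.005,0,0],"delta_rot":[0,0,0],"fingers":-0.3}]'
python3 -m crank '[{"dp":[0.003,0,0],"delta_rot":[0,0,0],"fingers":-0.3},{"dp":[0.003,0,0],"delta_rot":[0,0,0],"fingers":-0.3},{"dp":[0.003,0,0],"delta_rot":[0,0,0],"fingers":-0.3}]'
```

```text
t: 10.58
tcp_pos: [0.5452, -0.1671, 0.0855]
tool_rot: [0.678, 0.735, 0.0, 0.0]
force: [-0.4, -0.6, 0.3]
finger_gap: 0.347
gripper_force: 0.3
t: 10.92
tcp_pos: [0.5443, -0.157, 0.0855]
tool_rot: [0.678, 0.735, 0.0, 0.0]
force: [-0.2, -1.0, 0.5]
finger_gap: 0.357
gripper_force: 0.4
t: 11.17
tcp_pos: [0.544, -0.1526, 0.0854]
tool_rot: [0.678, 0.735, -0.0, 0.0]
force: [0.2, -1.3, 0.6]
finger_gap: 0.347
gripper_force: 0.4
```

Pushed 24 mm so far, and about 18 mm is left by estimate.

```bash
python3 -m crank '[{"dp":[0.003,0,0],"delta_rot":[0,0,0],"fingers":-0.3},{"dp":[0.003,0,0],"delta_rot":[0,0,0],"fingers":-0.3},{"dp":[0.003,0,0],"delta_rot":[0,0,0],"fingers":-0.3}]'
python3 -m crank '[{"dp":[0.003,0,0],"delta_rot":[0,0,0],"fingers":-0.3},{"dp":[0.003,0,0],"delta_rot":[0,0,0],"fingers":-0.3}]'
python3 -m crank '[{"dp":[0.003,0,0],"delta_rot":[0,0,0],"fingers":-0.3},{"dp":[0.002,0,0],"delta_rot":[0,0,0],"fingers":-0.3}]'
```

```text
t: 11.42
tcp_pos: [0.5436, -0.1482, 0.0854]
tool_rot: [0.678, 0.735, 0.0, 0.0]
force: [0.4, -1.0, 1.1]
finger_gap: 0.351
gripper_force: 0.5
t: 11.58
tcp_pos: [0.5434, -0.1452, 0.0854]
tool_rot: [0.678, 0.735, 0.0, 0.0]
force: [0.3, -1.5, 1.4]
finger_gap: 0.352
gripper_force: 0.5
t: 11.75
tcp_pos: [0.5431, -0.1426, 0.0854]
tool_rot: [0.678, 0.735, 0.0, -0.0]
force: [-0.6, -0.8, 0.2]
finger_gap: 0.348
gripper_force: 0.5
```

```bash
python3 -m crank '[{"dp":[0.002,0,0],"delta_rot":[0,0,0],"fingers":-0.3},{"dp":[0.002,0,0],"delta_rot":[0,0,0],"fingers":-0.3}]'
```

```text
t: 11.92
tcp_pos: [0.543, -0.1407, 0.0854]
tool_rot: [0.678, 0.735, -0.0, 0.0]
force: [-0.6, -0.6, 1.2]
finger_gap: 0.352
gripper_force: 0.5
```

```bash
python3 -m crank '[{"dp":[0.002,0,0],"delta_rot":[0,0,0],"fingers":-0.3},{"dp":[0.002,0,0],"delta_rot":[0,0,0],"fingers":-0.3}]'
python3 -m crank '[{"dp":[0.002,0,0],"delta_rot":[0,0,0],"fingers":-0.3},{"dp":[0.002,0,0],"delta_rot":[0,0,0],"fingers":-0.3}]'
```

```text
t: 12.08
tcp_pos: [0.5428, -0.1387, 0.0854]
tool_rot: [0.678, 0.735, 0.0, 0.0]
force: [-0.1, -1.3, 1.2]
finger_gap: 0.355
gripper_force: 0.5
t: 12.25
tcp_pos: [0.5427, -0.1367, 0.0854]
tool_rot: [0.678, 0.735, 0.0, 0.0]
force: [-0.7, -0.9, 1.3]
finger_gap: 0.349
gripper_force: 0.5
```

```bash
python3 -m crank '[{"dp":[0.002,0,0],"delta_rot":[0,0,0],"fingers":-0.3},{"dp":[0.001,0,0],"delta_rot":[0,0,0],"fingers":-0.3}]'
```

```text
t: 12.42
tcp_pos: [0.5425, -0.1351, 0.0854]
tool_rot: [0.678, 0.735, 0.0, -0.0]
force: [-1.0, -1.3, 0.7]
finger_gap: 0.351
gripper_force: 0.5
```

```bash
python3 -m crank '[{"dp":[0.002,0,0],"delta_rot":[0,0,0],"fingers":-0.3},{"dp":[0.001,0,0],"delta_rot":[0,0,0],"fingers":-0.3}]'
python3 -m crank '[{"dp":[0.002,0,0],"delta_rot":[0,0,0],"fingers":-0.3},{"dp":[0.001,0,0],"delta_rot":[0,0,0],"fingers":-0.3}]'
```

```text
t: 12.58
tcp_pos: [0.5424, -0.1337, 0.0854]
tool_rot: [0.678, 0.735, -0.0, -0.0]
force: [0.3, -1.0, 0.1]
finger_gap: 0.352
gripper_force: 0.5
t: 12.75
tcp_pos: [0.5423, -0.1322, 0.0854]
tool_rot: [0.678, 0.735, -0.0, -0.0]
force: [0.8, -0.7, 0.4]
finger_gap: 0.35
gripper_force: 0.4
```

```bash
python3 -m crank '[{"dp":[0.002,0,0],"delta_rot":[0,0,0],"fingers":-0.3},{"dp":[0.001,0,0],"delta_rot":[0,0,0],"fingers":-0.3}]'
```

```text
t: 12.92
tcp_pos: [0.5422, -0.1307, 0.0854]
tool_rot: [0.678, 0.735, -0.0, -0.0]
force: [-0.2, -1.4, 0.1]
finger_gap: 0.348
gripper_force: 0.4
```

```bash
python3 -m crank '[{"dp":[0.002,0,0],"delta_rot":[0,0,0],"fingers":-0.3},{"dp":[0.001,0,0],"delta_rot":[0,0,0],"fingers":-0.3}]'
python3 -m crank '[{"dp":[0.002,0,0],"delta_rot":[0,0,0],"fingers":-0.3},{"dp":[0.001,0,0],"delta_rot":[0,0,0],"fingers":-0.3}]'
```

```text
t: 13.08
tcp_pos: [0.5421, -0.1292, 0.0854]
tool_rot: [0.678, 0.735, -0.0, -0.0]
force: [0.5, -0.6, 0.2]
finger_gap: 0.347
gripper_force: 0.4
t: 13.25
tcp_pos: [0.5419, -0.1277, 0.0854]
tool_rot: [0.678, 0.735, 0.0, -0.0]
force: [0.1, -1.2, 0.5]
finger_gap: 0.349
gripper_force: 0.4
```

```bash
python3 -m crank '[{"dp":[0.002,0,0],"delta_rot":[0,0,0],"fingers":-0.3},{"dp":[0.001,0,0],"delta_rot":[0,0,0],"fingers":-0.3}]'
```

```text
t: 13.42
tcp_pos: [0.5418, -0.1262, 0.0854]
tool_rot: [0.678, 0.735, 0.0, -0.0]
force: [-0.5, -0.7, 0.6]
finger_gap: 0.349
gripper_force: 0.4
```

Run:
```python
from h import *
s=snap('scene','s2')[0]; w,d,m=snap('wrist','w3')
o=np.zeros((600,800,3),np.uint8); o[:330,:528]=cv2.resize(s[170:270,270:430],(528,330),interpolation=cv2.INTER_CUBIC); o[330:,:432]=cv2.resize(w,(432,270))
cv2.imwrite('pics/mix2.png',o[:,:,::-1])
b=load('s_post')
a=load('s2')
for u,v in((350,215),(335,212),(400,190)): print([pd(q[2],q[1],u,v)[2].round(4) for q in (b,a)])
```

```text
[np.float64(0.0719), np.float64(0.0703)]
[np.float64(0.0719), np.float64(0.0716)]
[np.float64(0.0719), np.float64(0.0719)]
```

View pics/mix2.png

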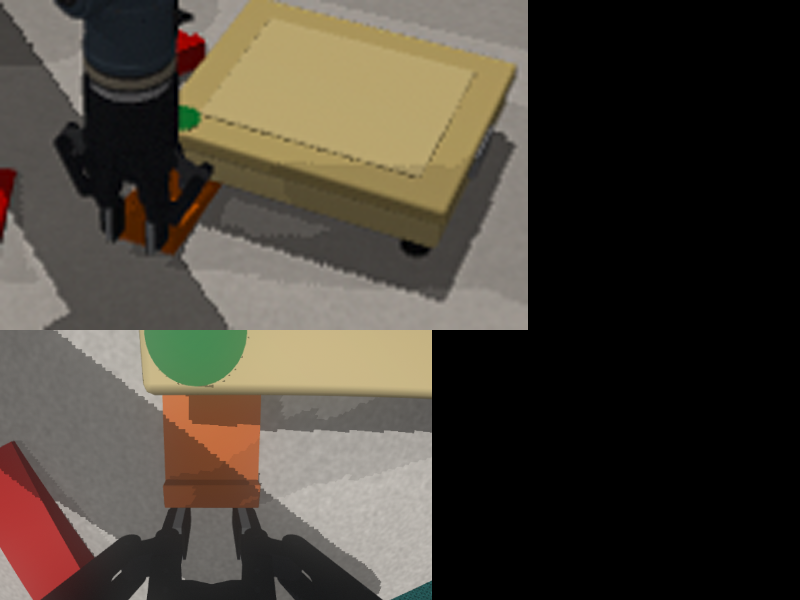

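Wrist panel: the wedge is squarely under the lid edge, dot at about (196,355), lid corner at about (143,392), wedge back edge at row 507, cols 164–259. I compute the fit.

Run:
```python
from h import *
p,d,m=load('w3'); k=640/432
f=lambda u,v,z: pz(m,u*k,(v-330)*k,z)
a,b=f(164,507,.03),f(259,507,.03); back=(a+b)/2
e1,e2=f(150,392,.062),f(430,397,.062)
y=np.array([-.0783,.997]); x=np.array([.997,.0783]); foot=np.array([.533,-.019])
print('back',back,'width',np.linalg.norm(a-b)); print('lid edge',e1,e2)
for q in (back,e1,e2): print('lat,along rel foot',(q[:2]-foot)@x*1e3,(q[:2]-foot)@y*1e3)
```

```text
back [ 0.54147673 -0.11574416  0.03      ] width 0.060536838542120844
lid edge [ 0.51110272 -0.04733133  0.062     ] [ 0.62888367 -0.03826291  0.062     ]
lat,along rel foot 0.8762274152219932 -97.11765249474014
lat,along rel foot -24.04992902702543 -26.531775594439868
lat,along rel foot 94.08773737852151 -26.71281535439739
```

Lateral error is 1 mm. The ramp under the foot's near edge is ~11.1 mm high, so snug should come within ~5 mm.

```bash
python3 -m crank '[{"dp":[0.0015,0,0],"delta_rot":[0,0,0],"fingers":-0.3},{"dp":[0.0015,0,0],"delta_rot":[0,0,0],"fingers":-0.3}]'
python3 -m crank '[{"dp":[0.0015,0,0],"delta_rot":[0,0,0],"fingers":-0.3},{"dp":[0,0,0],"delta_rot":[0,0,0],"fingers":-0.3}]'
```

```text
t: 13.68
tcp_pos: [0.5417, -0.1248, 0.0854]
tool_rot: [0.678, 0.735, -0.0, -0.0]
force: [-0.1, -1.1, -0.2]
finger_gap: 0.349
gripper_force: 0.3
t: 13.85
tcp_pos: [0.5416, -0.1239, 0.0854]
tool_rot: [0.678, 0.735, 0.0, -0.0]
force: [-0.0, 0.3, -0.7]
finger_gap: 0.35
gripper_force: 0.1
```

```bash
python3 -m crank '[{"dp":[0.0015,0,0],"delta_rot":[0,0,0],"fingers":-0.3},{"dp":[0,0,0],"delta_rot":[0,0,0],"fingers":-0.3}]'
```

```text
t: 14.02
tcp_pos: [0.5415, -0.1231, 0.0854]
tool_rot: [0.678, 0.735, -0.0, -0.0]
force: [0.5, -0.4, -0.2]
finger_gap: 0.351
gripper_force: 0.0
```

```bash
python3 -m crank '[{"dp":[0.0015,0,0],"delta_rot":[0,0,0],"fingers":-0.3},{"dp":[0.0015,0,0],"delta_rot":[0,0,0],"fingers":-0.3}]'
python3 -m crank '[{"dp":[0.0015,0,0],"delta_rot":[0,0,0],"fingers":-0.3}]'
```

```text
t: 14.18
tcp_pos: [0.5415, -0.1218, 0.0854]
tool_rot: [0.678, 0.735, -0.0, -0.0]
force: [0.9, -0.9, -1.1]
finger_gap: 0.345
gripper_force: 0.2
t: 14.27
tcp_pos: [0.5414, -0.121, 0.0854]
tool_rot: [0.678, 0.735, -0.0, -0.0]
force: [0.6, -0.2, -1.0]
finger_gap: 0.348
gripper_force: 0.2
```

```bash
python3 -m crank '[{"dp":[0.0015,0,0],"delta_rot":[0,0,0],"fingers":-0.3}]'
```

```text
t: 14.35
tcp_pos: [0.5413, -0.1202, 0.0854]
tool_rot: [0.678, 0.735, -0.0, -0.0]
force: [0.1, -0.2, 0.1]
finger_gap: 0.35
gripper_force: 0.2
```

```bash
python3 -m crank '[{"dp":[0.0015,0,0],"delta_rot":[0,0,0],"fingers":-0.3},{"dp":[0.0015,0,0],"delta_rot":[0,0,0],"fingers":-0.3}]'
```

```text
t: 14.52
tcp_pos: [0.5413, -0.1188, 0.0854]
tool_rot: [0.678, 0.735, -0.0, 0.0]
force: [-0.5, -1.4, -0.4]
finger_gap: 0.351
gripper_force: 0.7
```

```bash
python3 -m crank '[{"dp":[0.0015,0,0],"delta_rot":[0,0,0],"fingers":-0.3},{"dp":[0.0015,0,0],"delta_rot":[0,0,0],"fingers":-0.3}]'
```

```text
t: 14.68
tcp_pos: [0.5414, -0.1178, 0.0854]
tool_rot: [0.678, 0.735, -0.0, 0.001]
force: [-0.8, -2.9, -1.7]
finger_gap: 0.349
gripper_force: 1.9
```

Contact: the force is climbing.

```bash
python3 -m crank '[{"dp":[0.0015,0,0],"delta_rot":[0,0,0],"fingers":-0.3},{"dp":[0.0005,0,0],"delta_rot":[0,0,0],"fingers":-0.3}]'
```

```text
t: 14.85
tcp_pos: [0.5415, -0.1172, 0.0854]
tool_rot: [0.678, 0.735, -0.0, 0.001]
force: [-0.5, -5.7, -1.2]
finger_gap: 0.349
gripper_force: 2.8
```

```bash
python3 -m crank '[{"dp":[0.001,0,0],"delta_rot":[0,0,0],"fingers":-0.3},{"dp":[0,0,0],"delta_rot":[0,0,0],"fingers":-0.3}]'
```

```text
t: 15.02
tcp_pos: [0.5415, -0.1169, 0.0855]
tool_rot: [0.678, 0.735, -0.0, 0.001]
force: [0.4, -5.6, -2.4]
finger_gap: 0.349
gripper_force: 2.9
```

Snug at about 5.7 N. I back off and lift.

```bash
python3 -m crank '[{"dp":[-0.01,0,0],"delta_rot":[0,0,0],"fingers":-0.3},{"dp":[-0.02,0,0],"delta_rot":[0,0,0],"fingers":-0.3},{"dp":[-0.04,0,0],"delta_rot":[0,0,0],"fingers":-0.3},{"dp":[-0.04,0,0],"delta_rot":[0,0,0],"fingers":-0.3},{"dp":[0,0,-0.05],"delta_rot":[0,0,0],"fingers":-0.3},{"dp":[0,0,-0.05],"delta_rot":[0,0,0],"fingers":-1},{"dp":[0,0,-0.05],"delta_rot":[0,0,0],"fingers":-1},{"dp":[0,0,-0.05],"delta_rot":[0,0,0],"fingers":-1},{"dp":[0,0,0],"delta_rot":[0,0,0],"fingers":-1},{"dp":[0,0,0],"delta_rot":[0,0,0],"fingers":-1}]'
python3 - <<'E'
from h import *
snap('scene','s3'); snap('wrist','w4'); go(.527,-.0265,.155)
b=load('s_post');a=load('s3')
for u,v in((350,215),(335,212),(400,190)): print([pd(q[2],q[1],u,v)[2].round(4) for q in (b,a)])
g=[cv2.cvtColor(q[0][165:250,320:430],cv2.COLOR_RGB2GRAY).astype(int) for q in(b,a)]
print('shift',cv2.phaseCorrelate(g[0].astype(np.float32),g[1].astype(np.float32)))
E
```

```text
t: 15.85
tcp_pos: [0.546, -0.1712, 0.187]
tool_rot: [0.678, 0.735, 0.001, 0.001]
force: [0.1, 0.1, 0.2]
finger_gap: -0.003
gripper_force: 0.0
yaw 1.65047971913762 tcp [ 0.5448 -0.1705  0.1848] t 15.95 dp [ 0.2899 -0.0124  0.06  ]
[np.float64(0.0719), np.float64(0.0699)]
[np.float64(0.0719), np.float64(0.0695)]
[np.float64(0.0719), np.float64(0.0751)]
shift ((-0.1488371786019087, -0.07292033600089098), 0.5692637669598615)
```

View pics/w4.png

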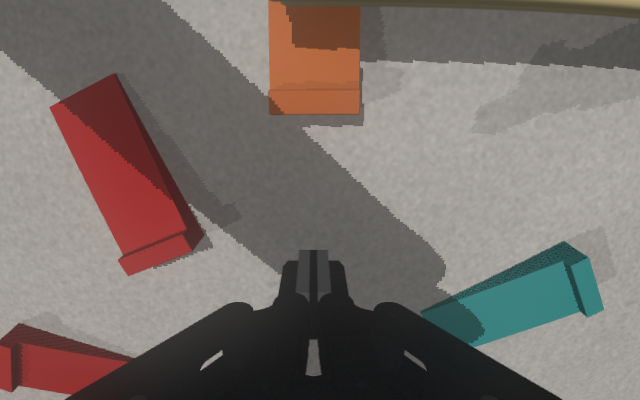

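```bash
cat >> h.py <<'E'
def tilt(f,foot=(.533,-.019)):
    p,d,m=load(f); P=[]
    for v in range(170,245,2):
        for u in range(315,430,2):
            if d[v,u]>0:
                q=pd(m,d,u,v)
                if .055<q[2]<.095: P.append(q)
    P=np.array(P); A=np.c_[P[:,0]-.63,P[:,1]-.074,np.ones(len(P))]
    w=np.ones(len(P))>0
    for _ in range(4):
        c=np.linalg.lstsq(A[w],P[w,2],rcond=None)[0]; r=P[:,2]-A@c; w=abs(r)<2.5*np.std(r[w])
    return c.round(4),w.sum(),np.std(r[w]).round(4),'z at foot',(c@[foot[0]-.63,foot[1]-.074,1]).round(4)
E
python3 - <<'E'
from h import *
for f in('scene0','s_press','s_post','s1','s2','s3'): print(f,*tilt(f))
E
```

```text
scene0 [-0.0013  0.0045  0.0718] 1078 0.0018 z at foot 0.0715
s_press [0.0481 0.0732 0.0725] 1076 0.0019 z at foot 0.061
s_post [-0.0019  0.0036  0.0719] 1069 0.0018 z at foot 0.0717
s1 [-0.0017  0.0021  0.0719] 1061 0.0017 z at foot 0.0719
s2 [-0.002   0.0027  0.0719] 1058 0.0018 z at foot 0.0718
s3 [-0.0022  0.0027  0.0719] 1051 0.0017 z at foot 0.0719
```

The carrier is level: slopes match the start to within 0.002. Now the proof press.

```bash
python3 -m crank '[{"dp":[0.04,-0.0024,0],"delta_rot":[0,0,0],"fingers":-1},{"dp":[0.05,-0.002,0],"delta_rot":[0,0,0],"fingers":-1},{"dp":[0.05,-0.002,0],"delta_rot":[0,0,0],"fingers":-1},{"dp":[0.05,-0.002,0],"delta_rot":[0,0,0],"fingers":-1},{"dp":[0.05,-0.002,0],"delta_rot":[0,0,0],"fingers":-1},{"dp":[0.05,-0.002,0],"delta_rot":[0,0,0],"fingers":-1},{"dp":[0,0,0],"delta_rot":[0,0,0],"fingers":-1},{"dp":[0,0,0.03],"delta_rot":[0,0,0],"fingers":-1},{"dp":[0,0,0.025],"delta_rot":[0,0,0],"fingers":-1},{"dp":[0,0,0.01],"delta_rot":[0,0,0],"fingers":-1},{"dp":[0,0,0],"delta_rot":[0,0,0],"fingers":-1},{"dp":[0,0,0],"delta_rot":[0,0,0],"fingers":-1}]'
```

```text
t: 16.95
tcp_pos: [0.5273, -0.027, 0.1521]
tool_rot: [0.678, 0.735, -0.0, -0.001]
force: [-0.3, 0.8, 0.7]
finger_gap: -0.003
gripper_force: 0.0
```

```bash
python3 -m crank '[{"dp":[0,0,0.003],"delta_rot":[0,0,0],"fingers":-1},{"dp":[0,0,0.003],"delta_rot":[0,0,0],"fingers":-1},{"dp":[0,0,0.003],"delta_rot":[0,0,0],"fingers":-1}]'
```

```text
t: 17.2
tcp_pos: [0.5279, -0.0269, 0.1488]
tool_rot: [0.678, 0.735, 0.0, 0.0]
force: [-0.5, 0.3, -0.8]
finger_gap: 0.001
gripper_force: 0.0
```

```bash
python3 -m crank '[{"dp":[0,0,0.003],"delta_rot":[0,0,0],"fingers":-1},{"dp":[0,0,0.003],"delta_rot":[0,0,0],"fingers":-1},{"dp":[0,0,0.003],"delta_rot":[0,0,0],"fingers":-1}]'
python3 -m crank '[{"dp":[0,0,0.003],"delta_rot":[0,0,0],"fingers":-1},{"dp":[0,0,0],"delta_rot":[0,0,0],"fingers":-1}]'
```

```text
t: 17.45
tcp_pos: [0.5277, -0.0267, 0.1444]
tool_rot: [0.678, 0.735, 0.0, 0.0]
force: [-2.8, 0.1, 18.5]
finger_gap: 0.0
gripper_force: 9.5
t: 17.62
tcp_pos: [0.5277, -0.0267, 0.1444]
tool_rot: [0.678, 0.735, 0.0, 0.0]
force: [-4.0, -0.0, 15.8]
finger_gap: 0.003
gripper_force: 8.0
```

```bash
python3 -m crank '[{"dp":[0,0,0.002],"delta_rot":[0,0,0],"fingers":-1},{"dp":[0,0,0],"delta_rot":[0,0,0],"fingers":-1}]'
```

```text
t: 17.78
tcp_pos: [0.5276, -0.0268, 0.1443]
tool_rot: [0.678, 0.735, 0.0, 0.001]
force: [-5.5, 0.5, 22.4]
finger_gap: 0.003
gripper_force: 11.2
```

Rigid: 22 N with no sink. I hold for a second.

```bash
python3 -m crank '[{"dp":[0,0,0],"delta_rot":[0,0,0],"fingers":-1},{"dp":[0,0,0],"delta_rot":[0,0,0],"fingers":-1},{"dp":[0,0,0],"delta_rot":[0,0,0],"fingers":-1},{"dp":[0,0,0],"delta_rot":[0,0,0],"fingers":-1},{"dp":[0,0,0],"delta_rot":[0,0,0],"fingers":-1},{"dp":[0,0,0],"delta_rot":[0,0,0],"fingers":-1},{"dp":[0,0,0],"delta_rot":[0,0,0],"fingers":-1},{"dp":[0,0,0],"delta_rot":[0,0,0],"fingers":-1},{"dp":[0,0,0],"delta_rot":[0,0,0],"fingers":-1},{"dp":[0,0,0],"delta_rot":[0,0,0],"fingers":-1},{"dp":[0,0,0],"delta_rot":[0,0,0],"fingers":-1},{"dp":[0,0,0],"delta_rot":[0,0,0],"fingers":-1}]'
python3 -c "
from h import *
snap('scene','s4');print(*tilt('s4'))"
python3 -m crank '[{"dp":[0,0,-0.003],"delta_rot":[0,0,0],"fingers":-1},{"dp":[0,0,-0.003],"delta_rot":[0,0,0],"fingers":-1},{"dp":[0,0,-0.006],"delta_rot":[0,0,0],"fingers":-1},{"dp":[0,0,-0.02],"delta_rot":[0,0,0],"fingers":-1},{"dp":[0,0,-0.05],"delta_rot":[0,0,0],"fingers":-1},{"dp":[0,0,-0.05],"delta_rot":[0,0,0],"fingers":-1},{"dp":[0,0,-0.05],"delta_rot":[0,0,0],"fingers":-1},{"dp":[-0.05,0,-0.05],"delta_rot":[0,0,0],"fingers":-1},{"dp":[-0.06,0,0],"delta_rot":[0,0,0],"fingers":-1},{"dp":[-0.06,0,0],"delta_rot":[0,0,0],"fingers":-1},{"dp":[-0.06,0,0],"delta_rot":[0,0,0],"fingers":-1},{"dp":[-0.06,0,0],"delta_rot":[0,0,0],"fingers":-1}]'
python3 -m crank '[{"dp":[0,0,0],"delta_rot":[0,0,0],"fingers":-1},{"dp":[0,0,0],"delta_rot":[0,0,0],"fingers":-1},{"dp":[0,0,0],"delta_rot":[0,0,0],"fingers":-1}]'
python3 - <<'E'
from h import *
s=snap('scene','s5')[0]; w=snap('wrist','w5')[0]; print(*tilt('s5'))
o=np.zeros((600,800,3),np.uint8); o[:330,:528]=cv2.resize(s[170:270,270:430],(528,330),interpolation=cv2.INTER_CUBIC); o[330:,:432]=cv2.resize(w,(432,270))
cv2.imwrite('pics/mix3.png',o[:,:,::-1])
E
```

```text
t: 18.78
tcp_pos: [0.5276, -0.0267, 0.1443]
tool_rot: [0.678, 0.735, 0.0, 0.001]
force: [-5.6, 0.7, 22.2]
finger_gap: 0.0
gripper_force: 11.0
[-0.0012  0.0036  0.0718] 1013 0.0018 z at foot 0.0716
t: 19.83
tcp_pos: [0.5392, -0.1724, 0.2581]
tool_rot: [0.678, 0.735, 0.0, 0.0]
force: [-0.4, -0.5, 0.1]
finger_gap: -0.0
gripper_force: 0.0
t: 20.08
tcp_pos: [0.5387, -0.1707, 0.2573]
tool_rot: [0.678, 0.735, 0.0, -0.001]
force: [-0.6, 0.7, 0.0]
finger_gap: 0.001
gripper_force: 0.0
[-0.0023  0.0016  0.0719] 1066 0.0017 z at foot 0.072
```

View pics/mix3.png

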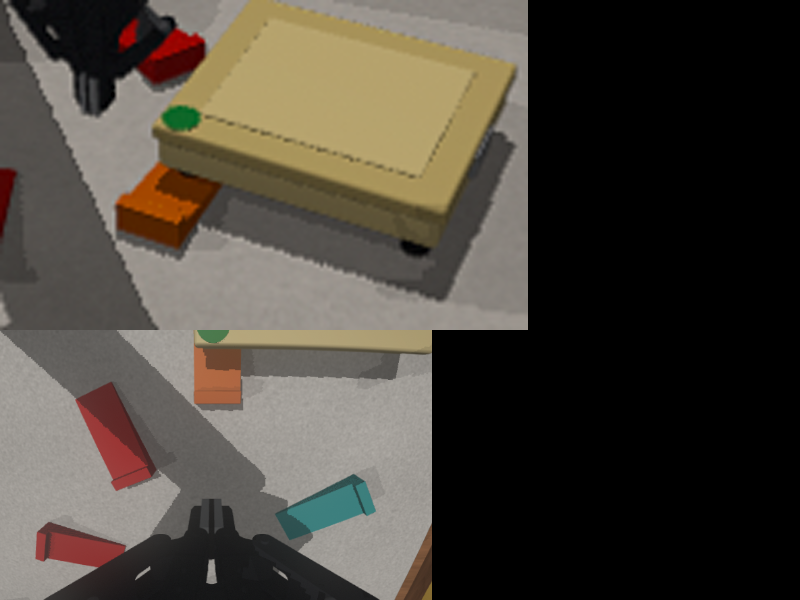

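The wedge sits under the foot below the dot (~(170,200) in the upper panel), the carrier is level and unmoved, and the arm is clear.

```bash
python3 -c "
from station import manip
print(manip.sign_off())"
```

```text
the job is handed in; nothing more can be done
None
```

The job is handed in: the carrier rocked on the first press, the orange wedge was pushed snug under the short foot at about 5.7 N, and the carrier stayed level under a 22 N press held for over a second. The arm is clear.

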